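Make up the forming kit and the setting kit at the jeweller's bench

TASK

Make up two kits in the two wooden shadow trays. Forming kit, in the tray with the hammer-shaped cut-out: the hammer in that cut-out, the square steel block in the square cut-out and the wide tin in the round one; setting kit, in the other tray: the hand vice in its cut-out and the small tin in the round one. Everything must lie flat on the bottom of its cut-out with the tins upright, and the black tumbler and the glass jar must be left standing where they are.

Things in the scene. Friction and masses are not known exactly. Their poses are not given: they have to be found in the camera images.
- hammer: loose small hammer lying flat, 0.17 kg. Origin: underside of the handle at the place to grip, near the centre of mass; x runs along the handle to the head, y along the head, z up. Wooden handle with flat upright sides, 18 mm wide, 20 high, x = -100 to 33 mm; steel head: cylinder of diameter 24 mm, 58 mm long along y, centred at x = 45 mm.
- vice: loose hand vice lying flat, 0.17 kg. Origin: underside of the handle at the place to grip, near the centre of mass; x runs along the handle to the jaws, z up. Pale wooden handle with flat upright sides, 22 mm wide, 20 high, x = -80 to 19 mm; dark steel jaws x = 19 to 61 mm, 38 wide, 22 high.
- block: loose square steel bench block, 50 x 50 mm, 22 mm high, 0.42 kg. Origin: centre of its underside, x and y along its sides.
- tin_wide: loose wide low round aluminium tin with a glass top, closed, diameter 52 mm, 24 mm high, 0.07 kg. Origin: centre of its underside, z up.
- tin_small: loose small round aluminium tin with a glass top, closed, diameter 30 mm, 30 mm high, 0.035 kg. Origin: centre of its underside, z up.
- tray_form: fixed dark wood tray, 190 (x) x 150 (y) x 12 mm, origin centre of underside, z up. Cut-outs 9 mm deep, pale bottoms at z = 3 mm: T for the hammer (head part x 48 to 82, y -68 to 0; handle part x -85 to 48, y -48 to -20), holding it with its x along the tray's x and its origin at (20, -34); square 60 x 60 centred at (-45, 37); round, diameter 62, centred at (45, 37) mm.
- tray_set: fixed dark wood tray, 190 (x) x 150 (y) x 12 mm, origin centre of underside, z up. Cut-outs 9 mm deep, pale bottoms at z = 3 mm: one for the hand vice (jaw part x 24 to 76, y -58 to -10; handle part x -75 to 24, y -50 to -18), holding it with its x along the tray's x and its origin at (10, -34); round, diameter 62, centred at (-30, 37) mm.
- tumbler: bystander: closed black insulated tumbler, diameter 82 mm, 100 mm high, standing loose. Origin: centre of its underside.
- jar: bystander: empty open glass jar, diameter 72 mm, 90 mm high, standing loose. Origin: centre of its underside.

How it is judged:
At the end, for the whole second after the job is handed in: Each thing at rest (<10 mm/s) in its own cut-out: origin under 6 mm above the tray's underside (bottoms are at 3), tilt under 0.05 rad, within 9 mm in tray x and y of the cut-out's given place (small tin 20 mm), hammer and vice within 0.2 rad of the tray's x axis (x of hammer in the frame of tray_form between 0.011 and 0.029 m and y of hammer in the frame of tray_form between -0.043 and -0.025 m and z of each of hammer, block, tin_wide in the frame of tray_form below 0.006 m and angle between each of hammer, block, tin_wide, vice, tin_small's own z axis and vertical below 0.05 rad and linear speed of each of hammer, block, tin_wide, vice, tin_small below 0.01 m/s and angle between the x axis of hammer and the x axis of tray_form, either way round below 0.2 rad and x of block in the frame of tray_form between -0.054 and -0.036 m and y of block in the frame of tray_form between 0.028 and 0.046 m and x of tin_wide in the frame of tray_form between 0.036 and 0.054 m and y of tin_wide in the frame of tray_form between 0.028 and 0.046 m and x of vice in the frame of tray_set between 0.001 and 0.019 m and y of vice in the frame of tray_set between -0.043 and -0.025 m and z of each of vice, tin_small in the frame of tray_set below 0.006 m and angle between the x axis of vice and the x axis of tray_set, either way round below 0.2 rad and x of tin_small in the frame of tray_set between -0.05 and -0.01 m and y of tin_small in the frame of tray_set between 0.017 and 0.057 m); the robot touches nothing.
It fails at once if the tumbler is shifted by more than 30 mm or tipped over (distance of tumbler from where it was at the start of the episode above 0.03 m or angle between tumbler's own z axis and vertical above 0.35 rad).
It fails at once if the glass jar is shifted by more than 30 mm or tipped over (distance of jar from where it was at the start of the episode above 0.03 m or angle between jar's own z axis and vertical above 0.35 rad).
It also fails if it takes over 128 s, if anything falls off the work surface, if the arm or the gripper's body presses on something with over 40 N, if the wrist force passes 120 N, or if a joint passes its speed limit or range.

ROBOT

A 6-joint arm with a two-finger parallel gripper is mounted at the origin on the work surface. World frame = base frame: x ahead of the robot, y to its left, z up, the work surface at z = 0. Lengths are in m, angles in rad, forces in N, time in s.
With the tool pointing down it reaches from about 0.275 to 0.85 m from the base axis. Payload 5.2 kg.
Tool frame: the origin (TCP) lies midway between the tips of the shut fingers; the grasp point (between the pads) lies 19 mm behind it (arm.hold_point_z is the distance from the TCP to the grasp point, in m); z points along the fingers, y is the line along which they close (so a half turn about z gives the same grasp; the last joint's range is limited). The gripper opens to 85 mm and grips with 20 to 120 N. Pads are 22 mm wide; open, the fingers measure 114 mm over their backs; the gripper's body (76 mm by 85 mm) begins 54 mm behind the grasp point. The pads swing forward as they close: fully open they stand 13 mm farther back than shut.
Start: joints at [-0.203, 0.259, 1.535, -0, 1.348, -0.203], TCP at [0.55, 0, 0.231] pointing down, gripper open.
Joint ranges: [-3.14, 3.14], [-0.91, 2.08], [0.19, 2.58], [-1.22, 4.36], [0.22, 2.71], [-3.12, 3.12]. Speed limits (rad/s): [2.57, 2.57, 3.14, 3.14, 3.14, 3.14].

INTERFACE

Orientations are given as a 3x3 rotation matrix whose columns are the frame's x, y, z axes.
In Python, from station import arm gives the robot as it stands.
- The arm moves only by the tool jog_arm, never from a script. Its argument "plan" is a list of rows, each an object of numbers: "tx", "ty", "tz": the shift along the tool's x, y, z in cm; "spin": the turn about the tool's z in degrees. In form: [{"tx": .., "ty": .., "tz": .., "spin": ..}, ...]. A call has 1 to 8 rows; each row is the pose to reach, as a shift and turn from the pose commanded when the call began, along the tool's axes at that moment; what a row does not reach only later rows make up. A row lasts 1/10 s, in which the tool goes at most 50 mm and 8.59 degrees, less where a joint would pass 70% of its speed; a pose out of reach is approached as far as the arm can. A call with a gripper value outside its range is refused whole. "gripper" is the finger opening in cm, from 0 to 8.54, set as the call begins (left out, the last holds). The fingers move at their own pace and stop on an object; "force" is the grip in N (left out, the last holds). Time passes only in rows, so rows that repeat a pose let the fingers close. It gives the time, the measured TCP pose, the force, the opening and the grip force at its end, in the units of the state.
- arm.get_state(): the state, without advancing time (a new reading comes with each control period).
- arm.snapshot(name): name is "scene" or "side" or "wrist"; returns a dict with "frame" (420x560x3 uint8, red, green, blue), "intrinsics" (3x3 intrinsics, pixels), "k1" (the pictures are not rectified: a ray, as slopes to the right and down, at radius r is drawn at 1 + k1 r^2 times it, then the intrinsics apply), "xyz" and "rotation" of the camera in the world; the wrist camera has in their place "tool_from_camera" (4x4, takes a point from camera to tool coordinates, whose origin is the TCP and whose axes are the flange's). Camera axes: x right, y down, z forward; pixel columns grow to the right and rows downward; lengths in m; the calibration is good to about 2 mm. A picture is of the moment at which its call begins: read the wrist's pose just before it. There is no depth.
- arm.finish_job(): hands the job in; it is judged then, once.
The state is a dict: "t": time; "joint_pos": joint angles; "joint_velocities": joint speeds; "joint_torque": joint torques, N m; "tool_pos": TCP position; "ee_rot": TCP orientation; "ft_force": force on the tool from outside, world axes, zero at the start; "torque": the same for the moment, N m; "width": finger opening in m; "gripper_force": force on a finger pad.
Only numpy, scipy, OpenCV 4.12 (cv2) and the standard library are available. Lean on these libraries where they do the work, as an engineer would, in place of code of your own. Each camera call takes 0.05 s, during which the arm holds its last target. There are 200 camera calls.

## Working session

There is one attempt and no reset: what is moved stays moved. The work goes in short steps, Python scripts to look and compute and a tool call to move; the robot and the scene stay as the last step left them, time stands still between calls to the robot, and variables do not carry over. Pictures are saved under pics/ and viewed, at most 14 in all, crops included, and the job is handed in when it is done.

Besides the shell and the picture viewer there is one more tool, called as a command line: name --argument value ..., lists and objects as JSON in quotes. jog_arm: Moves the arm, as the interface text tells. Its arguments: {"type":"object","properties":{"plan":{"type":"array"},"gripper":{"type":"number"},"force":{"type":"number"}},"required":["plan"]}

```bash
mkdir -p pics; cat > h.py <<'E'
import numpy as np, cv2
from station import arm
def snap(name,fn=None):
    st=arm.get_state(); s=arm.snapshot(name)
    if 'xyz' in s: R=np.array(s['rotation']);p=np.array(s['xyz'])
    else:
        T=np.eye(4);T[:3,:3]=st['ee_rot'];T[:3,3]=st['tool_pos'];T=T@np.array(s['tool_from_camera']);R=T[:3,:3];p=T[:3,3]
    im=cv2.cvtColor(np.array(s['frame']),cv2.COLOR_RGB2BGR)
    if fn: cv2.imwrite('pics/'+fn,im)
    return dict(im=im,K=np.array(s['intrinsics']),k1=float(s['k1']),R=R,p=p)
def ray(c,uv):
    uv=np.asarray(uv,float).reshape(-1,2)
    d=(uv-c['K'][:2,2])/np.array([c['K'][0,0],c['K'][1,1]])
    r=d.copy()
    for _ in range(20): r=d/(1+c['k1']*(r**2).sum(1,keepdims=True))
    return np.c_[r,np.ones(len(r))]@c['R'].T
def onz(c,uv,z):
    v=ray(c,uv); return c['p']+v*((z-c['p'][2])/v[:,2:3])
def proj(c,P):
    q=(np.asarray(P,float).reshape(-1,3)-c['p'])@c['R']; d=q[:,:2]/q[:,2:]
    d=d*(1+c['k1']*(d**2).sum(1,keepdims=True)); return d*[c['K'][0,0],c['K'][1,1]]+c['K'][:2,2]
def topdown(c,z,x0,x1,y0,y1,s=0.001):
    # rectified: col -> -y (left is +y), row -> -x (up is +x)
    xs=np.arange(x1,x0,-s); ys=np.arange(y1,y0,-s)
    X,Y=np.meshgrid(xs,ys,indexing='ij')
    m=proj(c,np.c_[X.ravel(),Y.ravel(),np.full(X.size,z)]).astype(np.float32).reshape(X.shape+(2,))
    return cv2.remap(c['im'],m[...,0],m[...,1],cv2.INTER_LINEAR)
E
python3 - <<'E'
from h import *
np.set_printoptions(precision=3,suppress=True)
for n in('scene','side','wrist'):
    c=snap(n,n+'0.png'); print(n,c['p'],c['R'].tolist(),c['K'][0],c['k1'])
cv2.imwrite('pics/both.png',np.vstack([cv2.imread('pics/scene0.png')]))
print(arm.get_state())
E
```

```text
scene [1.392 0.014 0.618] [[-0.02809515841229058, 0.5667994449086875, -0.823376615726359], [0.9995839551931629, 0.01055330533428533, -0.026842955629257825], [-0.006525227519501132, -0.8237882112519729, -0.5668601277282551]] [431.617   0.    275.643] -0.03914669229650715
side [ 0.261 -0.598  0.856] [[0.8858291238575874, -0.3475858305443372, 0.30739364621036347], [-0.46379210669693344, -0.6836245739722648, 0.5635195858413966], [0.014270427159658136, -0.6417488077636313, -0.7667821220155295]] [444.093   0.    288.81 ] -0.14403300706406186
wrist [0.551 0.064 0.374] [[0.9999996412236551, -0.0005288339382073038, -0.0006617304774383005], [-0.0006825270952920388, -0.9656962081375372, -0.2596735792211915], [-0.0005017064113233646, 0.2596739377054348, -0.965696222612074]] [329.618   0.    278.077] 0.005041867273894252
{'t': 0.15, 'joint_pos': array([-0.203,  0.259,  1.536,  0.   ,  1.348, -0.203]), 'joint_velocities': array([ 0.001, -0.003, -0.004, -0.002, -0.001,  0.001]), 'joint_torque': array([  0.002, -44.638, -29.082,  -0.   ,   0.008,   0.   ]), 'tool_pos': array([0.55 , 0.   , 0.231]), 'ee_rot': array([[ 0.   ,  1.   , -0.001],
       [ 1.   , -0.   ,  0.   ],
       [ 0.   , -0.001, -1.   ]]), 'ft_force': array([-1.367,  0.319, -0.317]), 'torque': array([-0.023,  0.03 ,  0.023]), 'gripper_force': 0.0, 'width': 0.08539998617179509}
```

View pics/scene0.png

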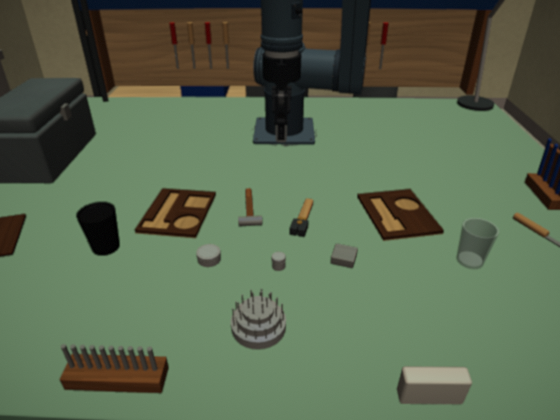

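View pics/side0.png

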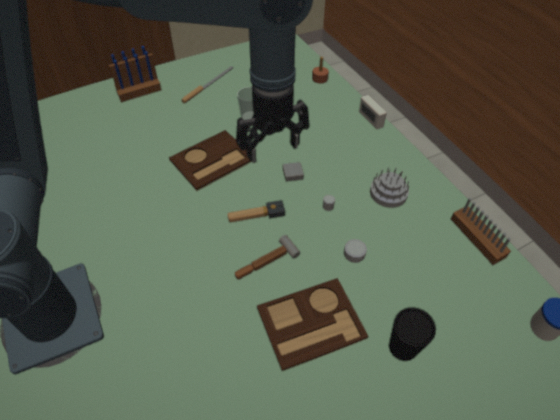

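Scene: tray_form at about (178,212), tray_set (400,212), hammer (250,207), vice (303,217), wide tin (208,255), small tin (279,260), block (344,255), tumbler (100,228), jar (476,243). The side view sees all of them too. Next I rectify both views.

```bash
python3 - <<'E'
from h import *
a=snap('scene');b=snap('side')
A=topdown(a,0.012,0.3,0.8,-0.4,0.4);B=topdown(b,0.012,0.3,0.8,-0.4,0.4)
cv2.imwrite('pics/tdA.png',A);cv2.imwrite('pics/tdB.png',B)
np.savez('td.npz',A=A,B=B)
for n,I in(('scene',A),('side',B)):
    h=cv2.cvtColor(I,cv2.COLOR_BGR2HSV)
    print(n,'bg',np.median(h.reshape(-1,3),0))
    m=((h[...,0]<35)|(h[...,0]>90)|(h[...,1]<40)|(h[...,2]<45)).astype(np.uint8)*255
    m=cv2.morphologyEx(m,cv2.MORPH_OPEN,np.ones((3,3)))
    cs,_=cv2.findContours(m,cv2.RETR_EXTERNAL,cv2.CHAIN_APPROX_NONE)
    for c in cs:
        if cv2.contourArea(c)<300: continue
        (u,v),(w,hh),an=cv2.minAreaRect(c)
        print('x %.3f y %.3f  %d x %d ang %.1f area %d'%(0.8-v/1000,0.4-u/1000,w,hh,an,cv2.contourArea(c)))
cv2.imwrite('pics/td.png',cv2.resize(np.hstack([A]),(800,500)))
E
```

```text
scene bg [ 56.  61. 141.]
x 0.483 y -0.076  170 x 57 ang 90.0 area 4100
x 0.525 y 0.052  37 x 161 ang 12.5 area 4361
x 0.511 y -0.261  152 x 202 ang 5.9 area 30096
x 0.507 y 0.288  201 x 153 ang 78.7 area 30164
x 0.624 y -0.381  118 x 35 ang 90.0 area 2548
x 0.673 y 0.392  59 x 17 ang 90.0 area 626
x 0.673 y 0.137  49 x 66 ang 17.1 area 3057
x 0.678 y -0.156  74 x 50 ang 74.1 area 3036
x 0.694 y -0.004  58 x 28 ang 90.0 area 1331
side bg [ 58.  46. 135.]
x 0.484 y -0.083  159 x 69 ang 82.4 area 4727
x 0.525 y 0.054  52 x 143 ang 14.0 area 5190
x 0.502 y -0.264  152 x 190 ang 6.1 area 28480
x 0.673 y 0.138  71 x 55 ang 17.7 area 3512
x 0.681 y -0.155  69 x 55 ang 35.5 area 2993
x 0.700 y -0.000  58 x 33 ang 38.7 area 1510
x 0.671 y -0.365  119 x 67 ang 90.0 area 5797
x 0.600 y 0.302  414 x 191 ang 85.3 area 52302
```

View pics/tdA.png

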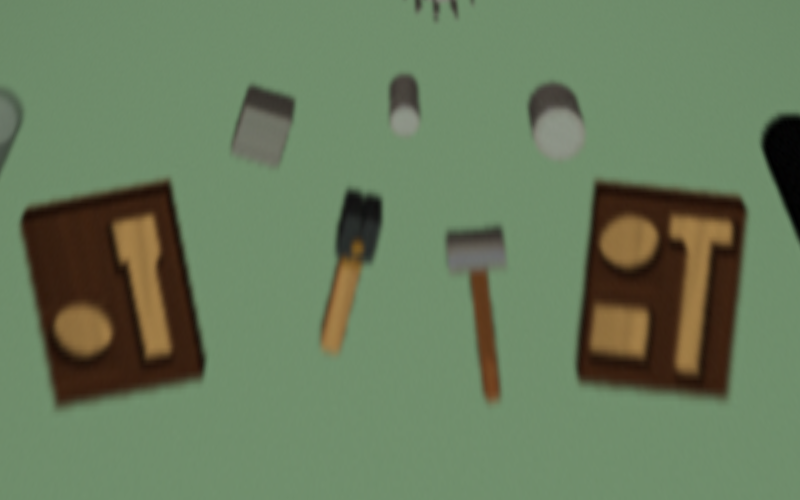

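View pics/tdB.png

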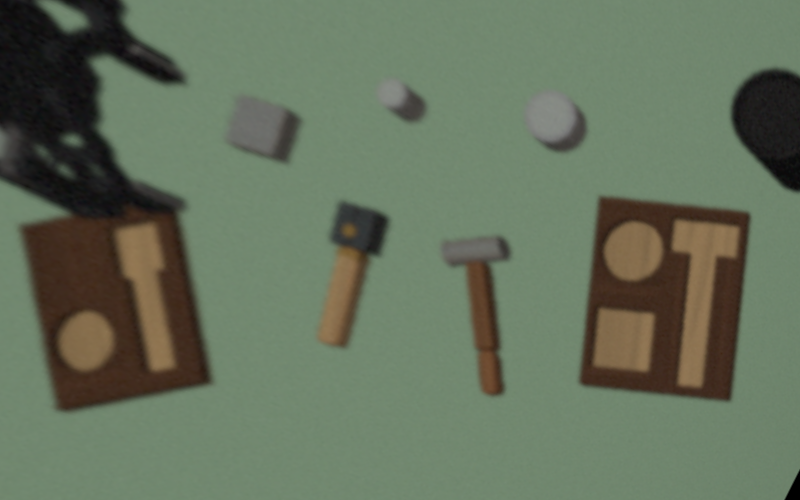

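```bash
python3 - <<'E'
from h import *
w=snap('wrist')
I=topdown(w,0.022,0.35,0.8,-0.25,0.25)
cv2.imwrite('pics/tdW.png',cv2.resize(I,(640,576)))
E
```

```text
(no output)
```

View pics/tdW.png

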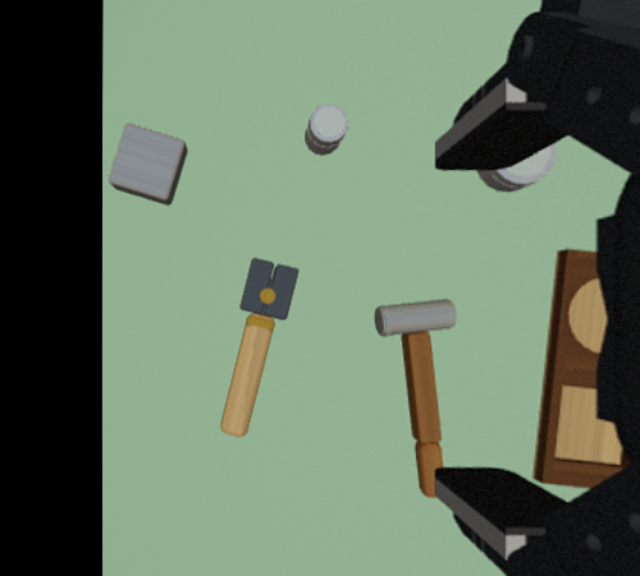

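jog_arm --plan '[{"tx": -5, "ty": 0, "tz": 0}, {"tx": -10}, {"tx": -15}, {"tx": -20}, {"tx": -20}, {"tx": -20}, {"tx": -20}]'

```text
invalid input at $.plan[0]: expected keys tx, ty, tz, spin
```

The wrist view shows block (148,163), small tin (327,127), vice (262,340), and hammer (418,385) whole. The right-hand finger hides the wide tin and tray_form, so I move right to see those.

jog_arm --plan '[{"tx": -5, "ty": 0, "tz": 0, "spin": 0}, {"tx": -10, "ty": 0, "tz": 0, "spin": 0}, {"tx": -15, "ty": 0, "tz": 0, "spin": 0}, {"tx": -20, "ty": 0, "tz": 0, "spin": 0}, {"tx": -25, "ty": 0, "tz": 0, "spin": 0}, {"tx": -30, "ty": 0, "tz": 0, "spin": 0}, {"tx": -30, "ty": 0, "tz": 0, "spin": 0}, {"tx": -30, "ty": 0, "tz": 0, "spin": 0}]'

```text
t: 1.1
tool_pos: [0.5495, -0.3011, 0.2306]
ee_rot: [[0.003, 1.0, -0.001], [1.0, -0.003, 0.001], [0.001, -0.001, -1.0]]
ft_force: [-0.2, 0.1, -0.6]
width: 0.0856
gripper_force: 0.0
```

```bash
python3 - <<'E'
from h import *
w=snap('wrist'); print(arm.get_state()['tool_pos'],w['p'])
import pickle; pickle.dump(w,open('wR.pkl','wb'))
I=topdown(w,0.012,0.35,0.8,-0.40,0.10)
cv2.imwrite('pics/tdR.png',I)
E
```

```text
[ 0.54969152 -0.29971937  0.23080393] [ 0.55073361 -0.2375159   0.37356006]
```

View pics/tdR.png

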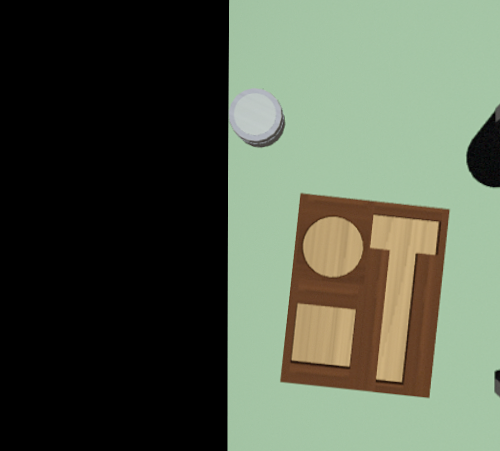

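The tray's corners are crisp at about (302,194), (448,209), (429,397), (281,382), with the T facing +x as described. The wide tin's top is at (257,117) and the tumbler at (495,155). I measure these and move to view the hammer.

jog_arm --plan '[{"tx": 5, "ty": 0, "tz": 0, "spin": 0}, {"tx": 10, "ty": 0, "tz": 0, "spin": 0}, {"tx": 13, "ty": -3, "tz": 0, "spin": 0}, {"tx": 13, "ty": -3, "tz": 0, "spin": 0}, {"tx": 13, "ty": -3, "tz": 0, "spin": 0}]'

```text
t: 1.65
tool_pos: [0.5198, -0.1675, 0.2321]
ee_rot: [[-0.004, 1.0, 0.001], [1.0, 0.004, -0.0], [-0.001, 0.001, -1.0]]
ft_force: [1.0, -0.6, -0.4]
width: 0.0858
gripper_force: 0.0
```

```bash
cat >> h.py <<'E'
def blobs(c,z,box,lo,hi,amin=200,inv=False,s=0.0005):
    """rectified blobs in HSV range -> list of (contour in world xy, area mm2)"""
    x0,x1,y0,y1=box; I=topdown(c,z,x0,x1,y0,y1,s)
    m=cv2.inRange(cv2.cvtColor(cv2.GaussianBlur(I,(5,5),0),cv2.COLOR_BGR2HSV),np.array(lo),np.array(hi))
    if inv: m=255-m
    m=cv2.morphologyEx(m,cv2.MORPH_OPEN,np.ones((5,5)))
    out=[]
    for k in cv2.findContours(m,cv2.RETR_EXTERNAL,cv2.CHAIN_APPROX_NONE)[0]:
        a=cv2.contourArea(k)*s*s*1e6
        if a>amin: out.append((np.c_[x1-k[:,0,1]*s,y1-k[:,0,0]*s].astype(np.float32),a))
    return sorted(out,key=lambda o:-o[1])
def rect(P):
    (cx,cy),(w,h),an=cv2.minAreaRect(P*1000)
    if w<h: w,h,an=h,w,an+90
    an=(an+90)%180-90
    return 'c (%.1f,%.1f) size %.1fx%.1f long-axis yaw %.2f'%(cx,cy,w,h,an)
E
python3 - <<'E'
from h import *
import pickle
w=pickle.load(open('wR.pkl','rb'))
I=topdown(w,0.012,0.35,0.8,-0.40,0.10); H=cv2.cvtColor(I,cv2.COLOR_BGR2HSV)
for p in((290,370),(320,330),(257,115),(257,93),(350,100)): print(p,H[p[1],p[0]])
print('tray');[print(rect(P),a) for P,a in blobs(w,0.012,(.38,.63,-.37,-.16),(30,40,60),(80,255,255),inv=True)]
# cut-outs: seen edges are rims at z=.012 or the floor
for P,a in blobs(w,0.003,(.38,.63,-.37,-.16),(10,40,120),(29,255,255)): print('cut',rect(P),a)
print('tin');[print(rect(P),a,cv2.minEnclosingCircle(P*1000)) for P,a in blobs(w,0.024,(.63,.73,-.20,-.125),(0,0,130),(180,48,255))]
w=snap('wrist'); pickle.dump(w,open('wH.pkl','wb'))
I=topdown(w,0.02,0.36,0.66,-0.2,0.1,0.0005); cv2.imwrite('pics/tdH.png',I[:,:600])
E
```

```text
(290, 370) [ 13 159 109]
(320, 330) [ 19 100 189]
(257, 115) [ 77   9 198]
(257, 93) [ 94  11 192]
(350, 100) [ 60  41 197]
tray
c (504.9,-264.5) size 189.8x150.2 long-axis yaw -6.15 28251.875000000004
cut c (499.8,-298.4) size 168.2x68.4 long-axis yaw -5.91 5958.625
cut c (463.6,-222.9) size 60.9x59.7 long-axis yaw 83.88 3546.0000000000005
cut c (553.5,-232.5) size 62.3x61.7 long-axis yaw 18.43 3003.625
tin
c (680.2,-166.0) size 99.5x68.0 long-axis yaw 0.00 6759.375000000001 ((680.25, -166.0), 60.25839614868164)
```

View pics/tdH.png

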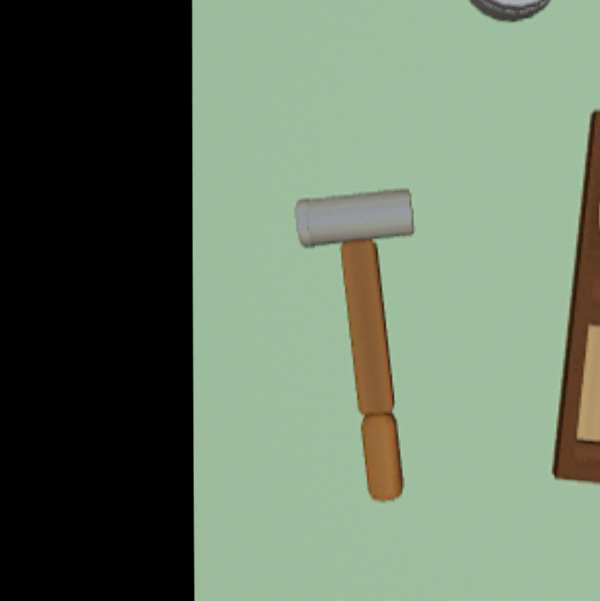

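Hammer fully visible: head centre (355,218), handle from (360,242) to (386,500).

```bash
python3 - <<'E'
from h import *
import pickle
w=pickle.load(open('wH.pkl','rb'))
for P,a in blobs(w,0.02,(.38,.6,-.16,0.0),(3,90,40),(28,255,255)): print('handle',rect(P),a)
for P,a in blobs(w,0.012,(.38,.6,-.16,0.0),(40,32,130),(80,255,255),inv=True): print('whole/head',rect(P),a, (P.max(0)*1000))
for P,a in blobs(w,0.012,(.535,.59,-.12,-0.02),(40,32,130),(80,255,255),inv=True): print('head',rect(P),a)
w2=pickle.load(open('wR.pkl','rb'))
for P,a in blobs(w2,0.024,(.63,.73,-.20,-.13),(40,25,120),(80,255,255),inv=True): print('tin',rect(P),a)
for P,a in blobs(w2,0.024,(.63,.73,-.20,-.13),(0,0,150),(180,22,255)): print('tin',rect(P),a)
print(arm.get_state()['tool_pos'])
E
```

```text
handle c (475.1,-85.9) size 130.9x17.9 long-axis yaw 6.46 2192.875
whole/head c (485.2,-82.9) size 157.6x59.9 long-axis yaw 5.65 3770.3750000000005 [566.  -46.5]
head c (549.0,-76.6) size 59.9x29.2 long-axis yaw -84.35 1418.5
tin c (680.2,-158.0) size 99.5x56.0 long-axis yaw 0.00 2481.1250000000005
tin c (681.5,-157.5) size 50.0x50.0 long-axis yaw -90.00 1977.5
[ 0.52046036 -0.16879252  0.23214831]
```

Tray_form is at (504.9, -264.5) with yaw -6.1°, and its sizes and cut-outs agree with the given ones. Hammer origin is about (507.5, -82.3) with yaw 6°. The wide tin is at (681.5, -157.5). I grasp the hammer first.

jog_arm --plan '[{"tx": 2, "ty": -0.5, "tz": 0, "spin": 8.5}, {"tx": 5, "ty": -1, "tz": 0, "spin": 17}, {"tx": 8.77, "ty": -1.25, "tz": 0, "spin": 25.5}, {"tx": 8.77, "ty": -1.25, "tz": 0, "spin": 34}, {"tx": 8.77, "ty": -1.25, "tz": 2, "spin": 42.5}, {"tx": 8.77, "ty": -1.25, "tz": 4, "spin": 51}, {"tx": 8.77, "ty": -1.25, "tz": 6, "spin": 59.5}, {"tx": 8.77, "ty": -1.25, "tz": 8, "spin": 68}]' --gripper 5

```text
t: 2.5
tool_pos: [0.5086, -0.083, 0.1508]
ee_rot: [[0.93, 0.368, 0.001], [0.368, -0.93, -0.001], [0.001, 0.001, -1.0]]
ft_force: [0.1, -0.5, 0.6]
width: 0.05
gripper_force: 0.0
```

jog_arm --plan '[{"tx": 0, "ty": 0, "tz": 2, "spin": 8}, {"tx": 0, "ty": 0, "tz": 5, "spin": 16}, {"tx": 0, "ty": 0, "tz": 8, "spin": 16}, {"tx": 0, "ty": 0, "tz": 8, "spin": 16}, {"tx": 0, "ty": 0, "tz": 8, "spin": 16}]'

```text
t: 3.0
tool_pos: [0.5081, -0.0828, 0.0714]
ee_rot: [[0.995, 0.104, -0.001], [0.104, -0.995, 0.0], [-0.001, -0.0, -1.0]]
ft_force: [-0.1, -0.9, 0.2]
width: 0.0499
gripper_force: 0.0
```

```bash
python3 - <<'E'
from h import *
snap('wrist','wg1.png');s=arm.get_state();print(s['t'],s['tool_pos'],s['ee_rot'],s['joint_pos'])
E
```

```text
3.05 [ 0.50877718 -0.08297242  0.07237004] [[ 9.94515206e-01  1.04580553e-01  1.55325522e-03]
 [ 1.04581651e-01 -9.94516096e-01 -6.42938305e-04]
 [ 1.47749848e-03  8.01853917e-04 -9.99998587e-01]] [-3.78270080e-01  3.62693552e-01  1.82268270e+00 -2.92235667e-05
  9.54535510e-01  1.08777036e+00]
```

View pics/wg1.png

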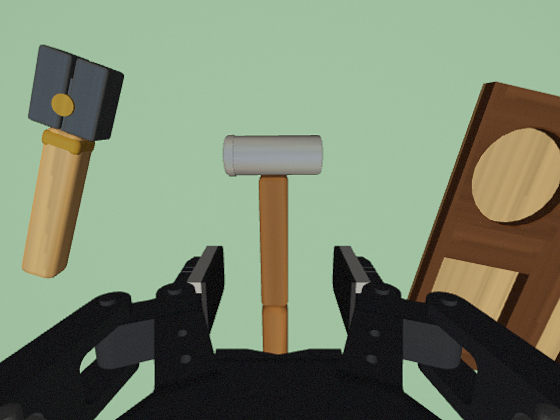

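The hammer handle (275) is centred between the fingers (222, 335) and parallel to them. I descend and grip.

jog_arm --plan '[{"tx": 0, "ty": 0, "tz": 3, "spin": 0}, {"tx": 0, "ty": 0, "tz": 5, "spin": 0}, {"tx": 0, "ty": 0, "tz": 6.1, "spin": 0}, {"tx": 0, "ty": 0, "tz": 6.1, "spin": 0}, {"tx": 0, "ty": 0, "tz": 6.1, "spin": 0}]'

```text
t: 3.55
tool_pos: [0.5085, -0.0827, 0.0115]
ee_rot: [[0.995, 0.105, 0.002], [0.105, -0.995, -0.001], [0.002, 0.001, -1.0]]
ft_force: [0.0, -0.4, -0.1]
width: 0.05
gripper_force: 0.0
```

jog_arm --plan '[{"tx": 0, "ty": 0, "tz": 0, "spin": 0}, {"tx": 0, "ty": 0, "tz": 0, "spin": 0}, {"tx": 0, "ty": 0, "tz": 0, "spin": 0}, {"tx": 0, "ty": 0, "tz": 0, "spin": 0}, {"tx": 0, "ty": 0, "tz": 0, "spin": 0}, {"tx": 0, "ty": 0, "tz": 0, "spin": 0}]' --gripper 0.5 --force 40

```text
t: 4.15
tool_pos: [0.5083, -0.0825, 0.0115]
ee_rot: [[0.994, 0.105, 0.002], [0.105, -0.994, -0.001], [0.002, 0.001, -1.0]]
ft_force: [-1.2, -0.1, 5.7]
width: 0.0166
gripper_force: 39.6
```

jog_arm --plan '[{"tx": 0, "ty": 0, "tz": -2, "spin": 0}, {"tx": 0, "ty": 0, "tz": -5, "spin": 0}, {"tx": 0, "ty": 4, "tz": -6, "spin": 0}, {"tx": -0.3, "ty": 8, "tz": -6, "spin": 3}, {"tx": -0.6, "ty": 12, "tz": -6, "spin": 7}, {"tx": -0.95, "ty": 16, "tz": -6, "spin": 12.1}, {"tx": -0.95, "ty": 20, "tz": -6, "spin": 12.1}, {"tx": -0.95, "ty": 21.8, "tz": -6, "spin": 12.1}]'

```text
t: 4.95
tool_pos: [0.521, -0.3039, 0.0706]
ee_rot: [[0.994, -0.109, 0.001], [-0.109, -0.994, -0.002], [0.001, 0.002, -1.0]]
ft_force: [0.2, 0.3, -1.7]
width: 0.0169
gripper_force: 39.6
```

jog_arm --plan '[{"tx": 0, "ty": 0, "tz": 0, "spin": 0}, {"tx": 0, "ty": 0, "tz": 1, "spin": 0}, {"tx": 0, "ty": 0, "tz": 2, "spin": 0}, {"tx": 0, "ty": 0, "tz": 3, "spin": 0}, {"tx": 0, "ty": 0, "tz": 3, "spin": 0}]'

```text
t: 5.45
tool_pos: [0.5196, -0.2978, 0.038]
ee_rot: [[0.994, -0.105, -0.004], [-0.105, -0.994, 0.003], [-0.004, -0.003, -1.0]]
ft_force: [-1.0, 0.7, -1.8]
width: 0.0167
gripper_force: 39.6
```

```bash
python3 - <<'E'
from h import *
c=snap('wrist','wg2.png');s=arm.get_state();print(s['t'],s['tool_pos'],s['ee_rot'][0],s['width'])
E
```

```text
5.5 [ 0.52014509 -0.29840838  0.03892571] [ 0.99446206 -0.10507041 -0.0023278 ] 0.016681570837866196
```

View pics/wg2.png

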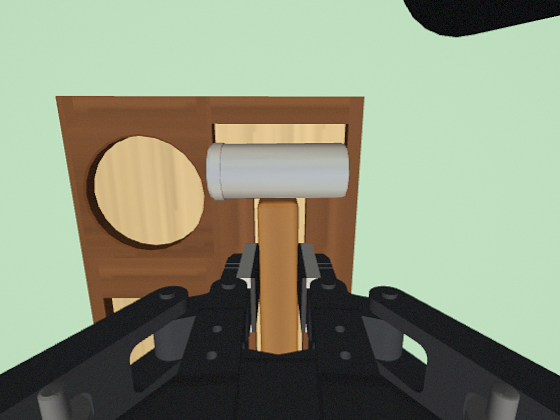

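The hammer sits over the T cut-out: its head (278,171) is between the slot's sides (215 to 346), and the handle is centred in its slot. I lower it.

jog_arm --plan '[{"tx": 0, "ty": 0, "tz": 0.8, "spin": 0}, {"tx": 0, "ty": 0, "tz": 1.6, "spin": 0}, {"tx": 0, "ty": 0, "tz": 2.2, "spin": 0}, {"tx": 0, "ty": 0, "tz": 2.6, "spin": 0}, {"tx": 0, "ty": 0, "tz": 2.6, "spin": 0}, {"tx": 0, "ty": 0, "tz": 2.6, "spin": 0}]'

```text
t: 6.1
tool_pos: [0.5208, -0.3001, 0.0145]
ee_rot: [[0.994, -0.106, -0.0], [-0.106, -0.994, 0.0], [-0.0, -0.0, -1.0]]
ft_force: [-1.1, 1.7, 2.8]
width: 0.0165
gripper_force: 40.1
```

jog_arm --plan '[{"tx": 0, "ty": 0, "tz": 0, "spin": 0}, {"tx": 0, "ty": 0, "tz": 0, "spin": 0}, {"tx": 0, "ty": 0, "tz": 0, "spin": 0}, {"tx": 0, "ty": 0, "tz": -1, "spin": 0}, {"tx": 0, "ty": 0, "tz": -4, "spin": 0}, {"tx": 0, "ty": 0, "tz": -8, "spin": -6}, {"tx": 0, "ty": 0, "tz": -10, "spin": -14}, {"tx": 0, "ty": 0, "tz": -10, "spin": -20}]' --gripper 3.6

```text
t: 6.9
tool_pos: [0.523, -0.3019, 0.1194]
ee_rot: [[0.969, 0.245, 0.006], [0.245, -0.969, -0.005], [0.005, 0.007, -1.0]]
ft_force: [0.0, 0.1, -1.0]
width: 0.0361
gripper_force: 0.0
```

```bash
python3 - <<'E'
from h import *
w=snap('wrist'); s=arm.get_state(); print(s['tool_pos'],s['ee_rot'][0])
for P,a in blobs(w,0.026,(.38,.64,-.36,-.22),(0,0,90),(180,45,255)): print('head',rect(P),a)
for P,a in blobs(w,0.023,(.38,.64,-.36,-.22),(5,130,120),(16,255,255)): print('handle',rect(P),a)
E
```

```text
[ 0.52215073 -0.3011631   0.11756487] [0.96836103 0.24951838 0.00418207]
head c (518.5,-289.8) size 243.0x139.5 long-axis yaw 0.00 10374.5
head c (565.7,-306.2) size 57.5x22.8 long-axis yaw 85.19 1200.1250000000002
head c (468.2,-271.6) size 39.5x11.5 long-axis yaw 0.82 287.00000000000006
handle c (507.5,-273.1) size 180.3x125.9 long-axis yaw -6.07 6904.375
handle c (512.1,-263.1) size 83.9x64.0 long-axis yaw -58.26 2210.0
```

Hammer head measured at (565.7, -306.2) against (565.9, -305.2) expected, so it is seated. Next is the wide tin.

jog_arm --plan '[{"tx": 3, "ty": -1.6, "tz": 0, "spin": -8.5}, {"tx": 7, "ty": -3.7, "tz": 0, "spin": -17}, {"tx": 11, "ty": -5.8, "tz": 0, "spin": -25.5}, {"tx": 15, "ty": -7.9, "tz": 0, "spin": -34}, {"tx": 19.0, "ty": -9.98, "tz": 0, "spin": -42.5}, {"tx": 19.0, "ty": -9.98, "tz": 2, "spin": -51}, {"tx": 19.0, "ty": -9.98, "tz": 4, "spin": -59.5}, {"tx": 19.0, "ty": -9.98, "tz": 5, "spin": -68}]' --gripper 7.5

```text
t: 7.75
tool_pos: [0.6803, -0.1563, 0.0619]
ee_rot: [[0.136, 0.991, -0.004], [0.991, -0.136, 0.001], [0.001, -0.004, -1.0]]
ft_force: [-0.7, -1.0, -0.1]
width: 0.0745
gripper_force: 0.0
```

```bash
python3 - <<'E'
from h import *
w=snap('wrist','wt.png'); s=arm.get_state(); print(s['tool_pos'],s['ee_rot'])
E
```

```text
[ 0.67941344 -0.15628314  0.0605623 ] [[ 0.12884984  0.99164908 -0.00546059]
 [ 0.99166314 -0.12884002  0.00211395]
 [ 0.00139275 -0.00568745 -0.99998286]]
```

View pics/wt.png

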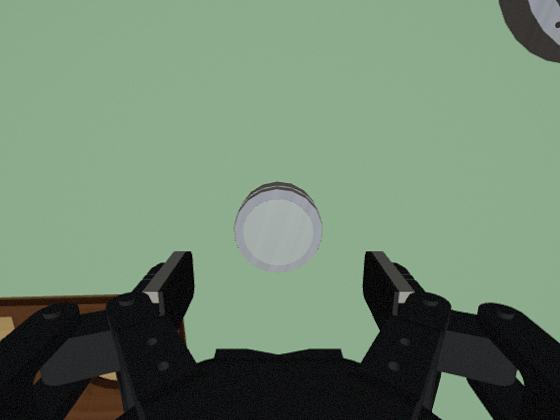

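Tin top centre is at (278,230), radius about 44 px, laterally centred between the fingers. I check its world position.

```bash
python3 - <<'E'
from h import *
w=snap('wrist')
print(onz(w,[[278,230],[234,230],[322,230],[278,187],[278,273]],0.024), arm.get_state()['tool_pos'])
E
```

```text
[[ 0.68064078 -0.1553678   0.024     ]
 [ 0.65551654 -0.15212641  0.024     ]
 [ 0.7057334  -0.15860242  0.024     ]
 [ 0.68390921 -0.13034634  0.024     ]
 [ 0.67713198 -0.1822295   0.024     ]] [ 0.67976073 -0.15664517  0.06188009]
```

jog_arm --plan '[{"tx": 0.1, "ty": 0, "tz": 3, "spin": 0}, {"tx": 0.1, "ty": 0, "tz": 5, "spin": 0}, {"tx": 0.1, "ty": 0, "tz": 5.8, "spin": 0}, {"tx": 0.1, "ty": 0, "tz": 5.8, "spin": 0}]'

```text
t: 8.25
tool_pos: [0.6808, -0.1565, 0.0056]
ee_rot: [[0.144, 0.99, -0.002], [0.99, -0.144, 0.001], [0.001, -0.002, -1.0]]
ft_force: [-0.8, 1.3, 0.4]
width: 0.0747
gripper_force: 0.0
```

jog_arm --plan '[{"tx": 0, "ty": 0, "tz": 0, "spin": 0}, {"tx": 0, "ty": 0, "tz": 0, "spin": 0}, {"tx": 0, "ty": 0, "tz": 0, "spin": 0}, {"tx": 0, "ty": 0, "tz": 0, "spin": 0}, {"tx": 0, "ty": 0, "tz": 0, "spin": 0}]' --gripper 3 --force 25

```text
t: 8.75
tool_pos: [0.6827, -0.1571, 0.0083]
ee_rot: [[0.141, 0.99, 0.003], [0.99, -0.141, -0.001], [-0.001, 0.003, -1.0]]
ft_force: [0.2, -0.3, 6.0]
width: 0.0508
gripper_force: 26.8
```

jog_arm --plan '[{"tx": 0, "ty": 0, "tz": -2, "spin": 0}, {"tx": 0, "ty": 0, "tz": -5, "spin": 0}, {"tx": -2, "ty": -3, "tz": -6, "spin": -2}, {"tx": -5, "ty": -6.2, "tz": -6, "spin": -2}, {"tx": -8, "ty": -10, "tz": -6, "spin": -2}, {"tx": -9.33, "ty": -11.6, "tz": -6, "spin": -2}, {"tx": -9.33, "ty": -11.6, "tz": -5, "spin": -2}, {"tx": -9.33, "ty": -11.6, "tz": -4, "spin": -2}]'

```text
t: 9.55
tool_pos: [0.5539, -0.233, 0.0464]
ee_rot: [[0.108, 0.994, 0.002], [0.994, -0.108, -0.0], [-0.0, 0.002, -1.0]]
ft_force: [0.3, 1.1, -0.1]
width: 0.0508
gripper_force: 26.6
```

jog_arm --plan '[{"tx": 0, "ty": 0, "tz": 1, "spin": 0}, {"tx": 0, "ty": 0, "tz": 2, "spin": 0}, {"tx": 0, "ty": 0, "tz": 2, "spin": 0}]'

```text
t: 9.85
tool_pos: [0.5529, -0.231, 0.0238]
ee_rot: [[0.105, 0.994, -0.003], [0.994, -0.105, 0.002], [0.002, -0.004, -1.0]]
ft_force: [-0.6, -0.5, -1.5]
width: 0.0506
gripper_force: 26.6
```

```bash
python3 - <<'E'
from h import *
w=snap('wrist'); s=arm.get_state(); print(s['tool_pos'],s['ee_rot'][0],s['ft_force'])
E
```

```text
[ 0.55328669 -0.23147704  0.02477086] [ 0.10510512  0.99445876 -0.00216661] [ 0.36341322 -0.72660305 -0.41303644]
```

jog_arm --plan '[{"tx": 0, "ty": 0, "tz": 0.6, "spin": 0}, {"tx": 0, "ty": 0, "tz": 1.2, "spin": 0}, {"tx": 0, "ty": 0, "tz": 1.65, "spin": 0}, {"tx": 0, "ty": 0, "tz": 1.65, "spin": 0}, {"tx": 0, "ty": 0, "tz": 1.65, "spin": 0}]'

```text
t: 10.4
tool_pos: [0.5537, -0.2327, 0.0105]
ee_rot: [[0.106, 0.994, 0.001], [0.994, -0.106, -0.0], [-0.0, 0.001, -1.0]]
ft_force: [-0.9, 1.0, 4.9]
width: 0.0511
gripper_force: 28.1
```

jog_arm --plan '[{"tx": 0, "ty": 0, "tz": 0, "spin": 0}, {"tx": 0, "ty": 0, "tz": 0, "spin": 0}, {"tx": 0, "ty": 0, "tz": 0, "spin": 0}, {"tx": 0, "ty": 0, "tz": -1, "spin": 0}, {"tx": 0, "ty": 0, "tz": -5, "spin": 0}, {"tx": 0, "ty": 0, "tz": -10, "spin": 0}, {"tx": 0, "ty": 0, "tz": -14, "spin": 0}, {"tx": 0, "ty": 0, "tz": -14, "spin": 0}]' --gripper 6.6

```text
t: 11.2
tool_pos: [0.557, -0.2348, 0.1576]
ee_rot: [[0.106, 0.994, 0.011], [0.994, -0.106, -0.007], [-0.006, 0.012, -1.0]]
ft_force: [1.0, -0.2, 0.3]
width: 0.0661
gripper_force: 0.0
```

```bash
python3 - <<'E'
from h import *
w=snap('wrist'); s=arm.get_state(); print(s['t'],s['tool_pos'],s['ee_rot'][0])
for box in((.5,.62,-.27,-.19),):
  for P,a in blobs(w,0.027,box,(0,0,140),(180,25,255)): print('tin',rect(P),a)
E
```

```text
11.25 [ 0.55552043 -0.23385026  0.15426779] [0.10614079 0.99432693 0.00693468]
tin c (555.2,-232.8) size 50.5x50.5 long-axis yaw -90.00 2003.1249999999998
```

Wide tin at (555.2, -232.8) against a target of (553.6, -232.5), so it is seated. Now to view the block.

jog_arm --plan '[{"tx": 4.3, "ty": 1, "tz": -4, "spin": 0}, {"tx": 8.6, "ty": 2, "tz": -8, "spin": 0}, {"tx": 13, "ty": 3.1, "tz": -8, "spin": 0}, {"tx": 17.4, "ty": 4.2, "tz": -8, "spin": 0}, {"tx": 21.8, "ty": 5.3, "tz": -8, "spin": 0}, {"tx": 26.2, "ty": 6.4, "tz": -8, "spin": 0}, {"tx": 30.15, "ty": 7.44, "tz": -8, "spin": 0}, {"tx": 30.15, "ty": 7.44, "tz": -8, "spin": 0}]' --gripper 7.6

```text
t: 12.05
tool_pos: [0.6596, 0.0649, 0.2279]
ee_rot: [[0.101, 0.995, -0.002], [0.995, -0.101, 0.002], [0.002, -0.002, -1.0]]
ft_force: [0.9, -0.5, -0.1]
width: 0.0762
gripper_force: 0.0
```

jog_arm --plan '[{"tx": 0, "ty": 0, "tz": 0, "spin": 0}, {"tx": 0, "ty": 0, "tz": 0, "spin": 0}]'

```text
t: 12.25
tool_pos: [0.6588, 0.0584, 0.2288]
ee_rot: [[0.107, 0.994, -0.002], [0.994, -0.107, -0.0], [-0.001, -0.002, -1.0]]
ft_force: [-0.4, 0.0, 0.4]
width: 0.0762
gripper_force: 0.0
```

```bash
python3 - <<'E'
from h import *
import pickle
w=snap('wrist'); s=arm.get_state(); print(s['t'],s['tool_pos'],s['ee_rot'][0])
pickle.dump(w,open('wB.pkl','wb'))
I=topdown(w,0.022,.4,.8,-.05,.25,.001); H=cv2.cvtColor(I,cv2.COLOR_BGR2HSV); print(H[127,116],H[100,253],H[50,60])
cv2.imwrite('pics/tdB2.png',I)
for lo,hi in(((0,0,100),(180,30,255)),((0,0,130),(180,30,255))):
  for P,a in blobs(w,0.022,(.62,.73,.08,.19),lo,hi): print('block',rect(P),a)
E
```

```text
12.3 [0.65892189 0.05792037 0.2291683 ] [ 0.10770795  0.99418152 -0.00144868]
[106  19 148] [ 79  12 177] [ 60  45 175]
block c (674.6,136.3) size 49.1x49.0 long-axis yaw 72.76 2333.625
block c (674.8,137.0) size 48.4x47.6 long-axis yaw -17.31 2167.75
```

View pics/tdB2.png

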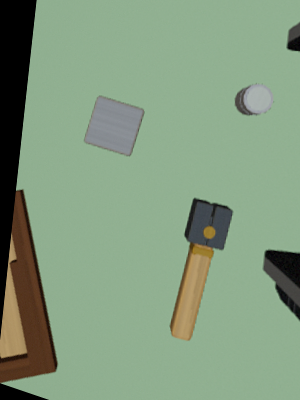

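The block shows up clearly at (114,126), the vice whole at (205,270), and the small tin at (258,99). Next I measure the vice and small tin from this same picture and approach the block.

jog_arm --plan '[{"tx": 3.5, "ty": 0.3, "tz": 2, "spin": 5}, {"tx": 7.74, "ty": 0.64, "tz": 5, "spin": 11.1}, {"tx": 7.74, "ty": 0.64, "tz": 9, "spin": 11.1}, {"tx": 7.74, "ty": 0.64, "tz": 13, "spin": 11.1}, {"tx": 7.74, "ty": 0.64, "tz": 16.5, "spin": 11.1}, {"tx": 7.74, "ty": 0.64, "tz": 17, "spin": 11.1}, {"tx": 7.74, "ty": 0.64, "tz": 17, "spin": 11.1}]'

```text
t: 13.0
tool_pos: [0.6735, 0.1342, 0.0591]
ee_rot: [[0.297, 0.955, -0.002], [0.955, -0.297, -0.0], [-0.001, -0.002, -1.0]]
ft_force: [-0.3, -0.1, 1.3]
width: 0.0759
gripper_force: 0.0
```

```bash
python3 - <<'E'
from h import *
import pickle
w=pickle.load(open('wB.pkl','rb'))
for P,a in blobs(w,0.020,(.44,.65,-.01,.1),(8,90,60),(28,255,255)): print('vice handle',rect(P),a)
for P,a in blobs(w,0.022,(.5,.65,-.01,.1),(0,0,0),(180,255,95)): print('jaw',rect(P),a)
for P,a in blobs(w,0.030,(.66,.74,-.04,.03),(0,0,140),(180,25,255),50): print('tin',rect(P),a)
n=snap('wrist'); s=arm.get_state(); print(s['tool_pos'],s['ee_rot'][0])
for P,a in blobs(n,0.022,(.63,.72,.095,.18),(0,0,100),(180,30,255)): print('block',rect(P),a)
E
```

```text
vice handle c (508.0,58.9) size 96.9x24.6 long-axis yaw -13.78 2172.875
jaw c (573.1,43.0) size 50.4x41.4 long-axis yaw -14.04 1731.375
tin c (700.8,-5.2) size 28.5x27.5 long-axis yaw 0.00 621.125
[0.6748787  0.13446236 0.06107335] [0.2971196  0.95483948 0.00122656]
block c (674.6,137.2) size 48.8x48.7 long-axis yaw 72.76 2317.7500000000005
```

jog_arm --plan '[{"tx": 0.1, "ty": 0, "tz": 3, "spin": 0}, {"tx": 0.1, "ty": 0, "tz": 5, "spin": 0}, {"tx": 0.1, "ty": 0, "tz": 5.4, "spin": 0}, {"tx": 0.1, "ty": 0, "tz": 5.4, "spin": 0}]'

```text
t: 13.45
tool_pos: [0.6754, 0.1362, 0.0075]
ee_rot: [[0.296, 0.955, 0.002], [0.955, -0.296, 0.0], [0.001, 0.002, -1.0]]
ft_force: [0.4, -0.5, 0.2]
width: 0.076
gripper_force: 0.0
```

jog_arm --plan '[{"tx": 0, "ty": 0, "tz": 0, "spin": 0}, {"tx": 0, "ty": 0, "tz": 0, "spin": 0}, {"tx": 0, "ty": 0, "tz": 0, "spin": 0}, {"tx": 0, "ty": 0, "tz": 0, "spin": 0}, {"tx": 0, "ty": 0, "tz": 0, "spin": 0}]' --gripper 3 --force 80

```text
t: 13.95
tool_pos: [0.6757, 0.1367, 0.0085]
ee_rot: [[0.296, 0.955, 0.004], [0.955, -0.296, 0.0], [0.001, 0.003, -1.0]]
ft_force: [-1.6, 0.7, 6.2]
width: 0.0477
gripper_force: 84.7
```

jog_arm --plan '[{"tx": 0, "ty": 0, "tz": -2, "spin": 0}, {"tx": 0, "ty": 0, "tz": -5, "spin": 0}, {"tx": -2, "ty": -0.5, "tz": -8, "spin": 0}, {"tx": -6, "ty": -1.4, "tz": -8, "spin": 0}, {"tx": -10, "ty": -2.3, "tz": -8, "spin": 0}, {"tx": -14, "ty": -3.2, "tz": -8, "spin": 0}, {"tx": -18, "ty": -4.1, "tz": -8, "spin": 0}, {"tx": -22, "ty": -5.1, "tz": -8, "spin": 0}]'

```text
t: 14.75
tool_pos: [0.5597, -0.0597, 0.0863]
ee_rot: [[0.295, 0.955, 0.001], [0.955, -0.295, -0.0], [-0.0, 0.001, -1.0]]
ft_force: [0.7, -1.7, -3.9]
width: 0.0478
gripper_force: 83.8
```

jog_arm --plan '[{"tx": -4, "ty": -0.9, "tz": 0, "spin": -3}, {"tx": -8, "ty": -1.9, "tz": 0, "spin": -6}, {"tx": -12, "ty": -2.9, "tz": 0, "spin": -9}, {"tx": -16, "ty": -3.8, "tz": 0, "spin": -11.1}, {"tx": -18.66, "ty": -4.41, "tz": 0, "spin": -11.1}, {"tx": -18.66, "ty": -4.41, "tz": 1, "spin": -11.1}, {"tx": -18.66, "ty": -4.41, "tz": 4, "spin": -11.1}, {"tx": -18.66, "ty": -4.41, "tz": 5, "spin": -11.1}]'

```text
t: 15.55
tool_pos: [0.4619, -0.2225, 0.0339]
ee_rot: [[0.107, 0.994, -0.003], [0.994, -0.107, 0.003], [0.002, -0.003, -1.0]]
ft_force: [-0.3, 1.1, -4.5]
width: 0.0474
gripper_force: 84.1
```

jog_arm --plan '[{"tx": 0, "ty": 0, "tz": 0, "spin": 0}, {"tx": 0, "ty": 0, "tz": 0, "spin": 0}, {"tx": 0, "ty": 0, "tz": 0, "spin": 0}]'

```text
t: 15.85
tool_pos: [0.4643, -0.2239, 0.0368]
ee_rot: [[0.105, 0.994, 0.002], [0.994, -0.105, -0.001], [-0.001, 0.002, -1.0]]
ft_force: [0.1, -0.8, -3.1]
width: 0.0474
gripper_force: 84.1
```

jog_arm --plan '[{"tx": 0, "ty": 0, "tz": 0.8, "spin": 0}, {"tx": 0, "ty": 0, "tz": 1.6, "spin": 0}, {"tx": 0, "ty": 0, "tz": 2.2, "spin": 0}, {"tx": 0, "ty": 0, "tz": 2.65, "spin": 0}, {"tx": 0, "ty": 0, "tz": 2.65, "spin": 0}, {"tx": 0, "ty": 0, "tz": 2.65, "spin": 0}]'

```text
t: 16.45
tool_pos: [0.463, -0.2235, 0.0114]
ee_rot: [[0.106, 0.994, -0.0], [0.994, -0.106, -0.0], [-0.0, -0.0, -1.0]]
ft_force: [-7.2, 4.8, 23.4]
width: 0.0477
gripper_force: 87.2
```

jog_arm --plan '[{"tx": 0, "ty": 0, "tz": 0, "spin": 0}, {"tx": 0, "ty": 0, "tz": 0, "spin": 0}, {"tx": 0, "ty": 0, "tz": 0, "spin": 0}, {"tx": 0, "ty": 0, "tz": -1, "spin": 0}, {"tx": 0, "ty": 0, "tz": -5, "spin": 0}, {"tx": 0, "ty": 0, "tz": -10, "spin": 0}, {"tx": 0, "ty": 0, "tz": -14, "spin": 0}, {"tx": 0, "ty": 0, "tz": -14, "spin": 0}]' --gripper 6.4

```text
t: 17.25
tool_pos: [0.4666, -0.2262, 0.1559]
ee_rot: [[0.106, 0.994, 0.01], [0.994, -0.106, -0.008], [-0.007, 0.01, -1.0]]
ft_force: [0.2, -0.8, 0.3]
width: 0.0639
gripper_force: 0.0
```

```bash
python3 - <<'E'
from h import *
w=snap('wrist'); s=arm.get_state(); print(s['t'],s['tool_pos'],s['ee_rot'][0])
for z in (.025,):
  for P,a in blobs(w,z,(.41,.52,-.265,-.18),(0,0,100),(180,32,255)): print('block',rect(P),a)
E
```

```text
17.3 [ 0.46513708 -0.22515624  0.15290892] [0.10615897 0.99433145 0.00593695]
block c (464.7,-223.7) size 49.1x48.0 long-axis yaw 83.99 2296.5
```

Block at (464.7, -223.7), yaw matching the tray, so it is seated. Next is the vice, with origin about (538, 51.5) and yaw -13.8°.

jog_arm --plan '[{"tx": 4, "ty": 0.6, "tz": 0, "spin": 8.5}, {"tx": 8, "ty": 1.2, "tz": 0, "spin": 17}, {"tx": 12, "ty": 1.9, "tz": 0, "spin": 25.5}, {"tx": 16, "ty": 2.5, "tz": 0, "spin": 34}, {"tx": 20, "ty": 3.1, "tz": 0, "spin": 42.5}, {"tx": 24, "ty": 3.8, "tz": 0, "spin": 51}, {"tx": 28.07, "ty": 4.46, "tz": 0, "spin": 59.5}, {"tx": 28.07, "ty": 4.46, "tz": 0, "spin": 68}]' --gripper 5

```text
t: 18.1
tool_pos: [0.537, 0.0551, 0.1477]
ee_rot: [[0.949, 0.317, -0.002], [0.317, -0.949, 0.002], [-0.002, -0.003, -1.0]]
ft_force: [0.7, -0.7, -0.8]
width: 0.0503
gripper_force: 0.0
```

jog_arm --plan '[{"tx": 0, "ty": 0, "tz": 1, "spin": 8}, {"tx": 0, "ty": 0, "tz": 3, "spin": 16}, {"tx": 0, "ty": 0, "tz": 6, "spin": 24}, {"tx": 0, "ty": 0, "tz": 8, "spin": 29.7}, {"tx": 0, "ty": 0, "tz": 8, "spin": 29.7}, {"tx": 0, "ty": 0, "tz": 8, "spin": 29.7}]'

```text
t: 18.7
tool_pos: [0.5366, 0.0507, 0.0685]
ee_rot: [[0.982, -0.191, -0.003], [-0.191, -0.982, 0.0], [-0.003, 0.0, -1.0]]
ft_force: [1.0, 0.1, -0.6]
width: 0.0501
gripper_force: 0.0
```

```bash
python3 - <<'E'
from h import *
w=snap('wrist','wv.png'); s=arm.get_state(); print(s['t'],s['tool_pos'],s['ee_rot'][0],s['joint_pos'])
for P,a in blobs(w,0.020,(.51,.65,-.01,.1),(8,90,60),(28,255,255),100): print('vice handle',rect(P),a)
for P,a in blobs(w,0.022,(.545,.65,-.01,.1),(0,0,0),(180,255,95)): print('jaw',rect(P),a,P.max(0))
E
```

```text
18.75 [0.53757869 0.05058153 0.06948231] [ 9.81630288e-01 -1.90792867e-01 -2.44870683e-04] [-1.12860627e-01  4.04375534e-01  1.76375015e+00  8.46343513e-06
  9.73714202e-01  1.64990073e+00]
vice handle c (531.1,50.8) size 47.4x21.5 long-axis yaw -13.60 903.5
vice handle c (567.9,41.6) size 12.4x12.0 long-axis yaw -45.00 115.625
jaw c (574.6,40.0) size 42.1x36.7 long-axis yaw -14.04 1453.625 [0.5985 0.062 ]
```

View pics/wv.png

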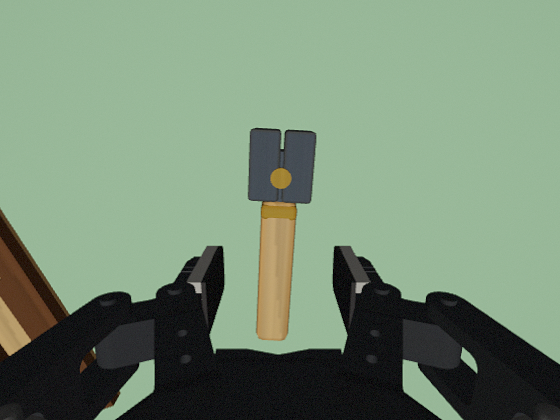

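The vice handle is centred between the fingers, jaws at (282,165), about 3° short in turn. I correct that, then descend and grip.

jog_arm --plan '[{"tx": -0.1, "ty": 0.13, "tz": 2, "spin": 2.8}, {"tx": -0.1, "ty": 0.13, "tz": 4.5, "spin": 2.8}, {"tx": -0.1, "ty": 0.13, "tz": 5.9, "spin": 2.8}, {"tx": -0.1, "ty": 0.13, "tz": 5.9, "spin": 2.8}, {"tx": -0.1, "ty": 0.13, "tz": 5.9, "spin": 2.8}]'

```text
t: 19.25
tool_pos: [0.5371, 0.0494, 0.0114]
ee_rot: [[0.971, -0.24, 0.002], [-0.24, -0.971, -0.0], [0.002, -0.0, -1.0]]
ft_force: [0.1, 0.0, -1.1]
width: 0.0499
gripper_force: 0.0
```

jog_arm --plan '[{"tx": 0, "ty": 0, "tz": 0, "spin": 0}, {"tx": 0, "ty": 0, "tz": 0, "spin": 0}, {"tx": 0, "ty": 0, "tz": 0, "spin": 0}, {"tx": 0, "ty": 0, "tz": 0, "spin": 0}, {"tx": 0, "ty": 0, "tz": 0, "spin": 0}]' --gripper 0.5 --force 40

```text
t: 19.75
tool_pos: [0.5374, 0.0495, 0.0118]
ee_rot: [[0.971, -0.241, 0.003], [-0.241, -0.971, -0.0], [0.003, -0.0, -1.0]]
ft_force: [-1.0, 0.8, 6.1]
width: 0.0208
gripper_force: 39.6
```

jog_arm --plan '[{"tx": 0, "ty": 0, "tz": -2, "spin": 0}, {"tx": 0, "ty": 0, "tz": -6, "spin": 0}, {"tx": 0, "ty": 0, "tz": -10, "spin": 0}, {"tx": 0, "ty": -2, "tz": -14, "spin": -6}, {"tx": 0, "ty": -5, "tz": -18, "spin": -12}, {"tx": 0, "ty": -9, "tz": -20, "spin": -18}, {"tx": 0, "ty": -12, "tz": -20, "spin": -24}, {"tx": 0, "ty": -12, "tz": -20, "spin": -24.8}]'

```text
t: 20.55
tool_pos: [0.5657, 0.1696, 0.2116]
ee_rot: [[0.981, 0.195, 0.003], [0.195, -0.981, 0.002], [0.003, -0.001, -1.0]]
ft_force: [-1.4, -0.8, -2.4]
width: 0.0208
gripper_force: 39.8
```

jog_arm --plan '[{"tx": 0, "ty": 0, "tz": 0, "spin": 0}, {"tx": 0, "ty": 0, "tz": 0, "spin": 0}]'

```text
t: 20.75
tool_pos: [0.5645, 0.1652, 0.2097]
ee_rot: [[0.982, 0.187, -0.002], [0.187, -0.982, -0.001], [-0.002, 0.0, -1.0]]
ft_force: [-0.2, -0.1, -2.2]
width: 0.0204
gripper_force: 39.7
```

```bash
python3 - <<'E'
from h import *
import pickle
print(arm.get_state()['tool_pos'],arm.get_state()['ee_rot'][0],arm.get_state()['width'])
w=snap('wrist'); pickle.dump(w,open('wS.pkl','wb'))
s=snap('scene'); pickle.dump(s,open('sS.pkl','wb'))
for n,c in(('wrist',w),('scene',s)):
  for P,a in blobs(c,0.012,(.37,.64,.16,.42),(33,30,60),(80,255,255),500,inv=True): print(n,'tray',rect(P),a)
  for P,a in blobs(c,0.003,(.38,.64,.16,.42),(10,40,120),(29,255,255)): print(n,'cut',rect(P),a)
E
```

```text
[0.56447925 0.16521878 0.20973171] [ 0.98234435  0.18707575 -0.00150004] 0.02043753485046705
wrist tray c (492.0,270.2) size 243.0x219.5 long-axis yaw 0.00 42777.375
wrist cut c (516.3,259.7) size 171.8x50.4 long-axis yaw 8.28 5653.000000000001
wrist cut c (462.5,320.0) size 60.0x60.0 long-axis yaw -90.00 2829.5
wrist cut c (540.9,329.0) size 92.1x18.9 long-axis yaw 10.89 1230.6250000000002
wrist cut c (545.5,309.5) size 93.2x16.8 long-axis yaw 11.31 1006.5
wrist cut c (416.4,314.8) size 72.7x13.5 long-axis yaw -78.86 793.6250000000001
wrist cut c (456.0,168.2) size 89.0x15.5 long-axis yaw 0.00 744.5
wrist cut c (535.2,225.5) size 143.6x7.0 long-axis yaw 11.13 692.25
wrist cut c (521.3,288.4) size 148.3x6.8 long-axis yaw 11.57 522.875
wrist cut c (538.5,167.5) size 32.0x14.0 long-axis yaw 0.00 344.0
wrist cut c (595.7,275.7) size 33.8x8.0 long-axis yaw -79.11 236.75
wrist cut c (423.5,242.0) size 33.7x7.1 long-axis yaw -79.56 202.0
scene tray c (507.4,287.7) size 201.0x153.6 long-axis yaw 11.24 30227.75
scene cut c (501.1,257.6) size 139.5x41.5 long-axis yaw 11.31 4094.0000000000005
scene cut c (457.8,321.1) size 49.6x49.0 long-axis yaw -63.43 1897.6250000000002
```

```bash
python3 - <<'E'
from h import *
import pickle
w=pickle.load(open('wS.pkl','rb'))
I=topdown(w,0.012,.37,.64,.16,.42,.001); cv2.imwrite('pics/tdS.png',cv2.resize(I,None,fx=2,fy=2))
for z,box in((.012,(.37,.64,.2,.42)),):
  for P,a in blobs(w,z,box,(3,70,30),(30,255,255),1000): print('tray',rect(P),a)
s=pickle.load(open('sS.pkl','rb'))
for P,a in blobs(s,.012,(.37,.64,.16,.42),(3,90,25),(30,255,255),1000): print('scene',rect(P),a)
E
```

```text
tray c (500.5,288.0) size 190.3x151.1 long-axis yaw 11.22 27184.75
scene c (507.5,287.9) size 198.0x152.1 long-axis yaw 11.12 29438.125
```

View pics/tdS.png

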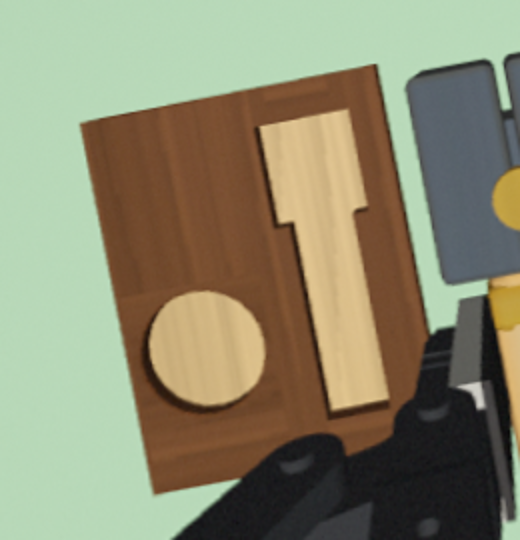

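Tray_set is at about (499.8, 288.7) with yaw 11.2°, size 190x151 and the cut-outs as described. Vice slot is at (315,260) in the picture and the round one at (207,348). I carry the vice there.

jog_arm --plan '[{"tx": -1, "ty": -3, "tz": 0, "spin": -0.4}, {"tx": -2, "ty": -6.5, "tz": 0, "spin": -0.4}, {"tx": -2.89, "ty": -9.94, "tz": 2, "spin": -0.4}, {"tx": -2.89, "ty": -9.94, "tz": 6, "spin": -0.4}, {"tx": -2.89, "ty": -9.94, "tz": 10, "spin": -0.4}, {"tx": -2.89, "ty": -9.94, "tz": 14, "spin": -0.4}, {"tx": -2.89, "ty": -9.94, "tz": 17, "spin": -0.4}, {"tx": -2.89, "ty": -9.94, "tz": 17, "spin": -0.4}]'

```text
t: 21.65
tool_pos: [0.5144, 0.2562, 0.0358]
ee_rot: [[0.981, 0.194, -0.01], [0.194, -0.981, -0.003], [-0.01, 0.001, -1.0]]
ft_force: [-0.8, 0.2, -2.4]
width: 0.021
gripper_force: 39.8
```

jog_arm --plan '[{"tx": 0, "ty": 0, "tz": 0, "spin": 0}, {"tx": 0, "ty": 0, "tz": 0, "spin": 0}]'

```text
t: 21.85
tool_pos: [0.5198, 0.2582, 0.0424]
ee_rot: [[0.981, 0.194, 0.003], [0.194, -0.981, 0.001], [0.004, -0.0, -1.0]]
ft_force: [0.4, 0.9, -1.0]
width: 0.0206
gripper_force: 39.9
```

```bash
python3 - <<'E'
from h import *
w=snap('wrist','wv2.png');s=arm.get_state(); print(s['tool_pos'],s['ee_rot'][0],s['width'])
# jaws held: top at ~22+bottom ; bottom = tcp z - 11mm
zb=s['tool_pos'][2]-.0115
for P,a in blobs(w,zb+.022,(.5,.62,.2,.33),(0,0,0),(180,255,95)): print('jaw',rect(P),a)
E
```

```text
[0.51984196 0.25833448 0.04260359] [0.98085438 0.19470141 0.00400566] 0.020660665826267306
jaw c (517.0,224.2) size 47.5x33.0 long-axis yaw -90.00 970.5
jaw c (515.5,278.5) size 30.0x28.0 long-axis yaw 0.00 411.5
```

jog_arm --plan '[{"tx": 0, "ty": 0, "tz": 0, "spin": 0}, {"tx": 0, "ty": 0, "tz": 0.8, "spin": 0}, {"tx": 0, "ty": 0, "tz": 1.3, "spin": 0}, {"tx": 0, "ty": 0, "tz": 1.3, "spin": 0}, {"tx": 0, "ty": 0, "tz": 1.3, "spin": 0}]'

```text
t: 22.4
tool_pos: [0.5177, 0.2581, 0.0269]
ee_rot: [[0.981, 0.195, -0.001], [0.195, -0.981, -0.0], [-0.001, 0.0, -1.0]]
ft_force: [-0.0, 0.1, -0.9]
width: 0.0207
gripper_force: 39.9
```

```bash
python3 - <<'E'
from h import *
w=snap('wrist');s=arm.get_state(); print(s['tool_pos'],s['ee_rot'][0],s['ft_force'])
I=topdown(w,s['tool_pos'][2]+.011,.5,.62,.2,.33,.001);H=cv2.cvtColor(I,cv2.COLOR_BGR2HSV);print(H[60,70:130:6].tolist())
for P,a in blobs(w,s['tool_pos'][2]+.011,(.53,.62,.2,.33),(85,20,20),(135,255,160)): print('jaw',rect(P),a)
E
```

```text
[0.51787832 0.25818414 0.027104  ] [ 9.80726699e-01  1.95384117e-01 -4.34633947e-04] [-0.06948156  0.58405316 -1.93037491]
[[104, 45, 113], [104, 42, 114], [103, 36, 113], [13, 151, 125], [13, 153, 130], [62, 37, 225], [59, 36, 224], [61, 38, 224], [60, 37, 225], [60, 36, 224]]
jaw c (557.1,254.0) size 39.0x15.4 long-axis yaw 11.31 525.25
jaw c (553.2,273.2) size 39.0x15.5 long-axis yaw 11.31 523.3750000000001
```

Jaw centre gives the vice origin at (516.0, 255.8) against a target of (516.2, 257.3). I lower and release.

jog_arm --plan '[{"tx": 0, "ty": -0.1, "tz": 0.7, "spin": 0}, {"tx": 0, "ty": -0.1, "tz": 1.3, "spin": 0}, {"tx": 0, "ty": -0.1, "tz": 1.3, "spin": 0}, {"tx": 0, "ty": -0.1, "tz": 1.3, "spin": 0}]'

```text
t: 22.85
tool_pos: [0.5179, 0.2593, 0.0145]
ee_rot: [[0.981, 0.195, 0.0], [0.195, -0.981, 0.0], [0.0, -0.0, -1.0]]
ft_force: [-1.3, -0.1, 3.3]
width: 0.0204
gripper_force: 41.1
```

jog_arm --plan '[{"tx": 0, "ty": 0, "tz": 0, "spin": 0}, {"tx": 0, "ty": 0, "tz": 0, "spin": 0}, {"tx": 0, "ty": 0, "tz": 0, "spin": 0}, {"tx": 0, "ty": 0, "tz": -1, "spin": 0}, {"tx": 0, "ty": 0, "tz": -5, "spin": 0}, {"tx": 0, "ty": 0, "tz": -10, "spin": 0}, {"tx": 0, "ty": 0, "tz": -10, "spin": 0}, {"tx": 0, "ty": 0, "tz": -10, "spin": 0}]' --gripper 4.2

```text
t: 23.65
tool_pos: [0.519, 0.2595, 0.1166]
ee_rot: [[0.981, 0.195, 0.004], [0.195, -0.981, 0.001], [0.004, -0.0, -1.0]]
ft_force: [-0.3, -0.3, -0.8]
width: 0.0422
gripper_force: 0.0
```

```bash
python3 - <<'E'
from h import *
w=snap('wrist');s=arm.get_state(); print(s['t'],s['tool_pos'],s['ee_rot'][0],s['ft_force'])
for P,a in blobs(w,.025,(.53,.62,.2,.33),(85,20,20),(135,255,160)): print('jaw',rect(P),a)
for P,a in blobs(w,.025,(.4,.62,.2,.33),(0,0,0),(180,255,80)): print('dark',rect(P),a)
E
```

```text
23.7 [0.51778056 0.25913012 0.11489572] [9.80746745e-01 1.95281777e-01 9.21906015e-04] [-0.7146806   0.34863151  0.09211705]
jaw c (553.5,272.6) size 39.5x19.1 long-axis yaw 11.31 554.3750000000001
jaw c (557.1,254.9) size 39.5x15.6 long-axis yaw 11.13 533.5
dark c (443.0,305.2) size 85.0x49.5 long-axis yaw 0.00 2803.0
dark c (474.7,206.1) size 53.6x13.4 long-axis yaw 11.31 435.625
```

The vice is seated, with jaws at the slot's yaw. Next is the small tin at (700.8, -5.2).

jog_arm --plan '[{"tx": 1.7, "ty": 4, "tz": -2, "spin": 0}, {"tx": 3.4, "ty": 8, "tz": -2, "spin": 0}, {"tx": 5.2, "ty": 12, "tz": -2, "spin": 0}, {"tx": 7, "ty": 16, "tz": -2, "spin": 0}, {"tx": 8.7, "ty": 20, "tz": -2, "spin": 0}, {"tx": 10.4, "ty": 24, "tz": -2, "spin": 0}, {"tx": 12.2, "ty": 28, "tz": 0, "spin": 0}, {"tx": 12.81, "ty": 29.45, "tz": 2, "spin": 0}]' --gripper 5.5

```text
t: 24.5
tool_pos: [0.7025, -0.0091, 0.0923]
ee_rot: [[0.981, 0.192, 0.0], [0.192, -0.981, -0.001], [-0.0, 0.001, -1.0]]
ft_force: [0.4, 1.0, 0.3]
width: 0.055
gripper_force: 0.0
```

jog_arm --plan '[{"tx": 0, "ty": 0, "tz": 1, "spin": 0}, {"tx": 0, "ty": 0, "tz": 1, "spin": 0}, {"tx": 0, "ty": 0, "tz": 1, "spin": 0}]'

```text
t: 24.8
tool_pos: [0.6999, -0.0033, 0.0837]
ee_rot: [[0.981, 0.196, -0.002], [0.196, -0.981, 0.001], [-0.002, -0.001, -1.0]]
ft_force: [-0.3, 0.5, 0.2]
width: 0.0548
gripper_force: 0.0
```

```bash
python3 - <<'E'
from h import *
w=snap('wrist','wst.png');s=arm.get_state(); print(s['t'],s['tool_pos'],s['ee_rot'][0])
for P,a in blobs(w,.030,(.67,.74,-.04,.03),(0,0,140),(180,25,255)): print('tin',rect(P),a)
E
```

```text
24.85 [ 0.70059258 -0.00323033  0.08476408] [ 9.80457442e-01  1.96731284e-01 -8.56226004e-05]
tin c (700.6,-4.9) size 28.3x27.9 long-axis yaw -45.00 621.0
```

Confirmed at (700.6, -4.9). Commanded z is about 0.0835, so I go down 7.35 cm and grip.

jog_arm --plan '[{"tx": 0, "ty": 0.1, "tz": 3, "spin": 0}, {"tx": 0, "ty": 0.1, "tz": 5.5, "spin": 0}, {"tx": 0, "ty": 0.1, "tz": 7, "spin": 0}, {"tx": 0, "ty": 0.1, "tz": 7.3, "spin": 0}, {"tx": 0, "ty": 0.1, "tz": 7.3, "spin": 0}]'

```text
t: 25.35
tool_pos: [0.7013, -0.0051, 0.0119]
ee_rot: [[0.981, 0.196, 0.0], [0.196, -0.981, -0.0], [0.0, 0.0, -1.0]]
ft_force: [0.7, -0.2, 0.9]
width: 0.055
gripper_force: 0.0
```

jog_arm --plan '[{"tx": 0, "ty": 0, "tz": 0, "spin": 0}, {"tx": 0, "ty": 0, "tz": 0, "spin": 0}, {"tx": 0, "ty": 0, "tz": 0, "spin": 0}, {"tx": 0, "ty": 0, "tz": 0, "spin": 0}, {"tx": 0, "ty": 0, "tz": 0, "spin": 0}]' --gripper 1.5 --force 25

```text
t: 25.85
tool_pos: [0.7024, -0.0057, 0.0132]
ee_rot: [[0.981, 0.195, 0.003], [0.195, -0.981, -0.0], [0.003, 0.001, -1.0]]
ft_force: [-0.8, -0.0, 6.4]
width: 0.0287
gripper_force: 25.0
```

jog_arm --plan '[{"tx": 0, "ty": 0, "tz": -2, "spin": 0}, {"tx": 0, "ty": 0, "tz": -6, "spin": 0}, {"tx": -1.2, "ty": -2.5, "tz": -9, "spin": 0}, {"tx": -3, "ty": -6.4, "tz": -9, "spin": 0}, {"tx": -4.8, "ty": -10.3, "tz": -9, "spin": 0}, {"tx": -6.6, "ty": -14.2, "tz": -9, "spin": 0}, {"tx": -8.4, "ty": -18.1, "tz": -9, "spin": 0}, {"tx": -10.2, "ty": -22, "tz": -9, "spin": 0}]'

```text
t: 26.65
tool_pos: [0.557, 0.1913, 0.1016]
ee_rot: [[0.981, 0.195, 0.0], [0.195, -0.981, 0.0], [0.0, 0.0, -1.0]]
ft_force: [0.4, 0.4, -0.3]
width: 0.0292
gripper_force: 24.8
```

jog_arm --plan '[{"tx": -1.8, "ty": -3.9, "tz": 0, "spin": 0}, {"tx": -3.6, "ty": -7.8, "tz": 0, "spin": 0}, {"tx": -5.2, "ty": -11.2, "tz": 0, "spin": 0}, {"tx": -6.4, "ty": -13.7, "tz": 0, "spin": 0}, {"tx": -6.83, "ty": -14.48, "tz": 1, "spin": 0}, {"tx": -6.83, "ty": -14.48, "tz": 4, "spin": 0}, {"tx": -6.83, "ty": -14.48, "tz": 6, "spin": 0}, {"tx": -6.83, "ty": -14.48, "tz": 6, "spin": 0}]'

```text
t: 27.45
tool_pos: [0.4609, 0.3173, 0.0383]
ee_rot: [[0.981, 0.195, -0.006], [0.195, -0.981, -0.003], [-0.006, 0.002, -1.0]]
ft_force: [-0.4, 0.3, -0.7]
width: 0.029
gripper_force: 24.8
```

jog_arm --plan '[{"tx": 0, "ty": 0, "tz": 0, "spin": 0}, {"tx": 0, "ty": 0, "tz": 0, "spin": 0}, {"tx": 0, "ty": 0, "tz": 0, "spin": 0}]'

```text
t: 27.75
tool_pos: [0.464, 0.319, 0.0425]
ee_rot: [[0.981, 0.195, 0.002], [0.195, -0.981, 0.001], [0.002, -0.0, -1.0]]
ft_force: [0.4, 0.8, -0.0]
width: 0.0289
gripper_force: 24.8
```

jog_arm --plan '[{"tx": 0, "ty": 0, "tz": 1, "spin": 0}, {"tx": 0, "ty": 0, "tz": 2, "spin": 0}, {"tx": 0, "ty": 0, "tz": 2.6, "spin": 0}, {"tx": 0, "ty": 0, "tz": 2.6, "spin": 0}, {"tx": 0, "ty": 0, "tz": 2.6, "spin": 0}]'

```text
t: 28.25
tool_pos: [0.4628, 0.3188, 0.0148]
ee_rot: [[0.981, 0.195, -0.0], [0.195, -0.981, -0.0], [-0.0, 0.0, -1.0]]
ft_force: [0.7, 0.4, 0.4]
width: 0.029
gripper_force: 26.4
```

jog_arm --plan '[{"tx": 0, "ty": 0, "tz": 0, "spin": 0}, {"tx": 0, "ty": 0, "tz": 0, "spin": 0}, {"tx": 0, "ty": 0, "tz": 0, "spin": 0}, {"tx": 0, "ty": 0, "tz": -1, "spin": 0}, {"tx": 0, "ty": 0, "tz": -5, "spin": 0}, {"tx": 0, "ty": 0, "tz": -10, "spin": 0}, {"tx": 0, "ty": 0, "tz": -15, "spin": 0}, {"tx": 0, "ty": 0, "tz": -15, "spin": 0}]' --gripper 4.8

```text
t: 29.05
tool_pos: [0.4672, 0.3209, 0.174]
ee_rot: [[0.981, 0.196, 0.014], [0.195, -0.981, 0.006], [0.015, -0.003, -1.0]]
ft_force: [0.6, -0.0, 0.3]
width: 0.0481
gripper_force: 0.0
```

jog_arm --plan '[{"tx": 4, "ty": 5, "tz": -4, "spin": 0}, {"tx": 4, "ty": 10, "tz": -4, "spin": 0}, {"tx": 4, "ty": 15, "tz": -4, "spin": 0}, {"tx": 4, "ty": 20, "tz": -4, "spin": 0}, {"tx": 4, "ty": 20, "tz": -4, "spin": 0}, {"tx": 4, "ty": 20, "tz": -4, "spin": 0}]'

```text
t: 29.65
tool_pos: [0.5419, 0.1275, 0.2056]
ee_rot: [[0.982, 0.191, 0.001], [0.191, -0.982, -0.001], [0.0, 0.001, -1.0]]
ft_force: [-0.4, 0.3, 0.5]
width: 0.0483
gripper_force: 0.0
```

```bash
python3 - <<'E'
from h import *
a=snap('scene');b=snap('side')
A=cv2.resize(a['im'][170:290,60:520],(800,209*1)); 
B=b['im'][120:400,150:450]
B=cv2.resize(B,(400,373)); B2=cv2.copyMakeBorder(B,0,0,0,400,cv2.BORDER_CONSTANT)
C=cv2.resize(b['im'][110:200,160:260],(400,360)); B2[:360,400:]=C
cv2.imwrite('pics/final.png',np.vstack([A,B2]))
print(arm.get_state()['t'])
E
```

```text
29.75
```

View pics/final.png

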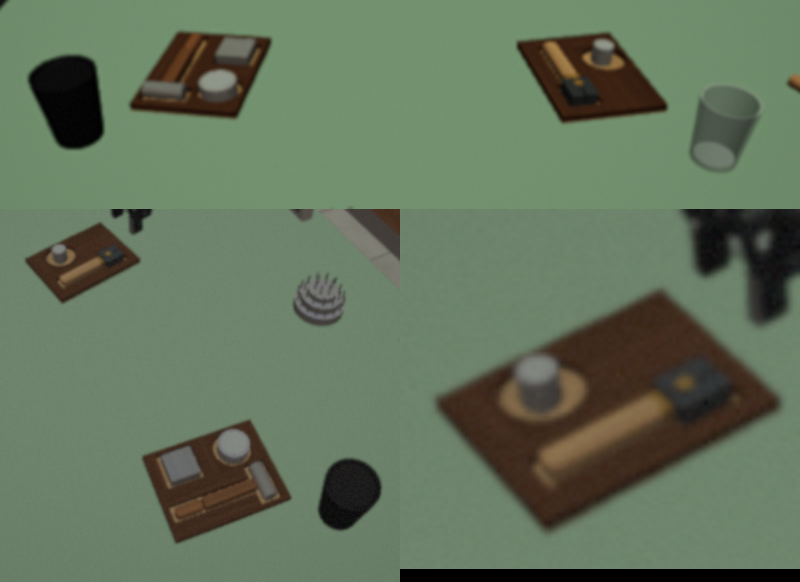

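All five things lie in their cut-outs, and the tumbler and jar are standing. One numeric check on heights and positions across two views before handing in.

```bash
python3 - <<'E'
from h import *
a=snap('scene');b=snap('side')
for nm,z,box in(('block',.025,(.42,.51,-.27,-.18)),('tinw',.027,(.515,.60,-.275,-.19)),('tins',.033,(.43,.50,.28,.36))):
  for n,c in(('scene',a),('side',b)):
    for P,ar in blobs(c,z,box,(0,0,105),(180,40,255),300)[:1]: print(nm,n,rect(P),int(ar))
for n,c in(('scene',a),('side',b)):
  for P,ar in blobs(c,.023,(.42,.6,.21,.30),(10,115,110),(28,255,255),300)[:1]: print('vice handle',n,rect(P),int(ar))
  for P,ar in blobs(c,.023,(.4,.56,-.34,-.26),(3,145,30),(15,255,140),300)[:2]: print('hammer handle',n,rect(P),int(ar))
E
```

```text
block scene c (465.3,-222.1) size 44.5x43.8 long-axis yaw -5.29 1764
block side c (461.7,-224.0) size 41.7x41.5 long-axis yaw -5.91 1290
tinw scene c (555.3,-231.2) size 50.0x49.9 long-axis yaw -23.96 1950
tinw side c (552.8,-231.8) size 48.5x48.5 long-axis yaw -90.00 1877
tins scene c (462.4,316.6) size 28.0x26.4 long-axis yaw -26.57 587
tins side c (458.6,316.1) size 26.9x25.8 long-axis yaw -45.00 545
vice handle scene c (485.9,250.0) size 94.4x20.9 long-axis yaw 11.31 1789
hammer handle scene c (493.5,-293.9) size 132.1x69.4 long-axis yaw -1.15 6925
vice handle side c (480.7,246.4) size 93.3x20.1 long-axis yaw 13.36 597
```

```bash
python3 -c "
from station import arm; print(arm.finish_job())"
```

```text
the job is handed in; nothing more can be done
None
```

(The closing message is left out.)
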